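# Gauge a resin bar against the flip stop of a cut-off saw

## Robot

A 6-joint arm with a two-finger parallel gripper is mounted at the origin on the work surface. World frame = base frame: x ahead of the robot, y to its left, z up, the work surface at z = 0. Lengths are in m, angles in rad, forces in N, time in s.
With the tool pointing down it reaches from about 0.425 to 0.95 m from the base axis. Payload 3.5 kg.
Tool frame: the origin (TCP) lies on the centre line of the jaws, within the pads' length; the fingertips stand 17 mm ahead of it and the grasp point (between the pads) lies 2 mm behind it; z points along the fingers, y is the line along which they close (so a half turn about z gives the same grasp; the last joint's range is limited). The gripper opens to 85 mm and grips with 20 to 120 N. Pads are 22 mm wide; open, the fingers measure 114 mm over their backs; the gripper's body (76 mm by 85 mm) begins 54 mm behind the grasp point. The pads swing forward as they close: fully open they stand 13 mm farther back than shut.
Start: joints at [1.194, 0.286, 1.577, -0, 1.279, -0.15], TCP at [0.152, 0.658, 0.248] pointing down, gripper open.
Joint ranges: [-2.77, 2.77], [-0.9, 2.22], [0.21, 2.48], [-1.53, 4.67], [0.24, 2.81], [-2.84, 2.84]. Speed limits (rad/s): [2.79, 2.79, 3.14, 3.14, 3.14, 3.14].

## Interface

Orientations are given as a unit quaternion [x, y, z, w].
In Python, from plant import ctrl gives the robot as it stands. The module is installed in compiled form; this text tells all that it offers.
- The arm moves only by the tool drive_tool, never from a script. Its argument "moves" is a list of rows, each a list of 3 entries, a list of its own where there are three numbers: the turn, a rotation vector about the tool's x, y, z in rad, then the shift along the tool's x, y, z in m, then the finger opening in m, from 0 to 0.0854. A call has 1 to 5 rows; each row shifts and turns the commanded pose from where the row before left it, along the tool's axes as they then stand; what a row does not reach is not made up. A row lasts 1/8 s, in which the tool goes at most 62.5 mm and 10.7 degrees, less where a joint would pass 70% of its speed; a pose out of reach is approached as far as the arm can. A call with a gripper value outside its range is refused whole. The fingers move at their own pace and stop on an object; "grip_force" is the grip in N (left out, the last holds). Time passes only in rows, so rows that do not move let the fingers close. It gives the time, the measured TCP pose, the force, the opening and the grip force at its end, in the units of the state.
- ctrl.get_state(): the state, without advancing time (a new reading comes with each control period).
- ctrl.read_camera(name): name is "side" or "top"; returns a dict with "image" (400x640x3 uint8, red, green, blue), "fx", "fy", "cx", "cy" (pixels), "R" (3x3) and "t" (3): a world point X has camera coordinates R X + t. Camera axes: x right, y down, z forward; pixel columns grow to the right and rows downward; lengths in m; the calibration is good to about 2 mm. A picture is of the moment at which its call begins. There is no depth.
- ctrl.sign_off(): hands the job in; it is judged then, once.
The state is a dict: "time": time; "qpos": joint angles; "dq": joint speeds; "joint_efforts": joint torques, N m; "eef_pos": TCP position; "tcp_rot": TCP orientation; "contact_force": force on the tool from outside, world axes, zero at the start; "wrist_torque": the same for the moment, N m; "opening": opening from 0.0 (shut) to 1.0 (fully open); "finger_force": force on a finger pad.
Only numpy, scipy, OpenCV 4.12 (cv2) and the standard library are available. Lean on these libraries where they do the work, as an engineer would, in place of code of your own. Each camera call takes 0.05 s, during which the arm holds its last target. There are 200 camera calls.

## Task

Set the resin bar up for its cut on the little bench saw: flip the stop leaf fully down in front of the fence, then slide the bar along so that it lies flush along the fence with its end butted against the leaf. Then flip the leaf fully back up, so the cut piece cannot jam, without disturbing the bar, and leave the other things on the bench alone.

Things in the scene. Friction and masses are not known exactly. Their poses are not given: they have to be found in the camera images.
- saw: White bench-top cut-off saw, fixed. Origin at bench height below the point where the fence's front face meets the blade plane; x = away from the operator, square to the fence, y = along the fence to the left. Aluminium table: top 60 mm above the bench, x -90 to 100, y -260 to 280 mm. Fence: x 0 to 20 mm, 30 mm high above the table, y -240 to -20 and 20 to 280 mm.
- saw_head (a point): Centre of the blade of the saw head, which is parked up behind the fence, 214 mm above the bench; keep clear of it. In the saw's frame the head fills x 40 to 195 mm, y -36 to 36 mm, up to 290 mm above the bench, its handle pointing to the operator at the top; the motor, at y 36 to 126 mm, x 135 to 205 mm, reaches 130 mm.
- stop_gauge (a point): Point on the saw table (60 mm above the bench) where the fence's front face meets the gauging plane: the plane of the left (+y) face of the lowered leaf, which the bar's end must touch. Axes as the saw's. It lies 140 to 190 mm right (-y) of the blade plane.
- leaf_hinge (a point): Point on the leaf's hinge line (which runs along the fence, y) in the gauging plane: 4 mm in front of the fence face, 56 mm above the saw table; fixed, axes as the saw's. Around it the dark steel stop carriage is locked on the fence: y -30 to 16 mm, x -7 to 29 mm, top 10 mm above the hinge; a black lock knob behind it reaches x = 52 mm, below the hinge line.
- stop_leaf (a joint): Leaf angle, rad. 0 = fully down: the leaf, a steel bar 14 mm wide along the fence (y -14 to 0 from stop_gauge) and 22 mm deep (x -24 to -2), hangs in front of the fence to 2 mm above the table. 2.0 = fully up: the leaf points at the operator and 25 deg above level, clear of the bar. It starts up (1.75 to 1.98). A stiff hinge: it stays at any angle; about 1 N on the knob moves it.
- leaf_knob (a point): Centre of the black thumb knob on the leaf's 10 mm wide lever: a cylinder 18 mm in diameter, 16 mm long along y, pinched across its flat ends or pushed. 62 mm from the hinge line, 7 mm right of the gauging plane. Leaf down: it is on the operator's side of the hinge, 20 deg above level. Growing angle swings it up and over; at 2.0 it is behind the hinge, 45 deg above level.
- bar: Loose cream resin bar, 280 mm long (its y), 25 mm wide (its x), 22 mm high, 0.13 to 0.27 kg (1 to 4 N slides it); origin at the centre of its underside. It starts on the saw table with its fence side 20 to 35 mm from the fence, askew by up to 0.06 rad, its right end 30 to 80 mm short of the gauging plane.
- bar_stop_end (a point): Centre of the bar's right (-y) end face, the one to be butted against the leaf; 11 mm above the bar's underside.
- bar_stock_end (a point): Centre of the bar's left (+y) end face; 11 mm above the bar's underside.
- spray_bottle: Bystander: white spray bottle with blue head, 74 mm diameter, 190 mm high, right of the saw; the origin is the centre of its underside.
- tip_box: Bystander: grey pipette tip box with clear lid, 84 x 122 x 67 mm, on the bench front left of the saw; the origin is the centre of its underside.
- offcut_tray: Bystander: white tray 100 x 150 x 30 mm with cut pieces of bar in it, on the bench front right of the saw; the origin is the centre of its underside.

How it is judged:
By the outcome, as a careful person would: the job done as asked, in the order asked, and still so for the second after the job is handed in, with the robot touching nothing.
It also fails if it takes over 72 s, if anything falls off the work surface, if the arm or the gripper's body presses on something with over 40 N, if the wrist force passes 120 N, or if a joint passes its speed limit or range.

## Working session

There is one attempt and no reset: what is moved stays moved. The work goes in short steps, Python scripts to look and compute and a tool call to move; the robot and the scene stay as the last step left them, time stands still between calls to the robot, and variables do not carry over. Pictures are saved under pics/ and viewed, at most 10 in all, crops included, and the job is handed in when it is done.

Besides the shell and the picture viewer there is one more tool, called after "Emit:" in YAML: its name, and indented under it one key for each argument. drive_tool: Moves the arm, as the interface text tells. Its arguments: {"type":"object","properties":{"moves":{"type":"array","items":{"type":"array"}},"grip_force":{"type":"number"}},"required":["moves"]}

```bash
mkdir -p pics; cat > h.py <<'E'
import numpy as np, cv2
from plant import ctrl
def shot(n,f=None):
    c=ctrl.read_camera(n)
    if f: cv2.imwrite('pics/'+f,c['image'][:,:,::-1])
    return c
def ray(c,u,v):
    R=np.array(c['R']);t=np.array(c['t'])
    d=R.T@np.array([(u-c['cx'])/c['fx'],(v-c['cy'])/c['fy'],1]);return -R.T@t,d
def onz(c,u,v,z):
    o,d=ray(c,u,v);return o+d*(z-o[2])/d[2]
def proj(c,X):
    p=np.array(c['R'])@np.array(X)+np.array(c['t']);return np.array([c['fx']*p[0]/p[2]+c['cx'],c['fy']*p[1]/p[2]+c['cy']])
def tri(c1,p1,c2,p2):
    o1,d1=ray(c1,*p1);o2,d2=ray(c2,*p2)
    s=np.linalg.lstsq(np.c_[d1,-d2],o2-o1,rcond=None)[0]
    a,b=o1+d1*s[0],o2+d2*s[1];return (a+b)/2,np.linalg.norm(a-b)
E
python3 - <<'E'
from h import *
np.set_printoptions(precision=3,suppress=True)
for n in('top','side'):
    c=shot(n,n+'0.png');print(n,c['fx'],-np.array(c['R']).T@c['t'],np.array(c['R']).tolist())
s=ctrl.get_state();print(s['time'],s['eef_pos'],s['tcp_rot'],s['opening'])
E
```

```text
top 403.9278549665152 [ 0.36  -0.05   1.407] [[0.02380356290723877, -0.999686056808128, 0.007821650486789365], [-0.9972496175888104, -0.024293405583655274, -0.07002164425461083], [0.0701896759637226, -0.006133373342981111, -0.9975148074688129]]
side 510.70916456829303 [-0.161 -1.046  1.238] [[0.8352088809378185, -0.549820815827604, -0.011099355173385289], [-0.3815068314459794, -0.5647578358166687, -0.7317794233535962], [0.39607911174744626, 0.6154231530957711, -0.6814511573627368]]
0.1 [0.152 0.657 0.247] [ 0.113  0.994 -0.001 -0.   ] 0.9967698527819809
```

View pics/top0.png

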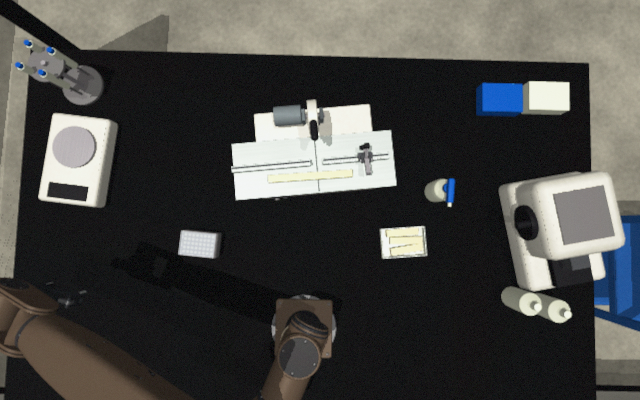

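View pics/side0.png

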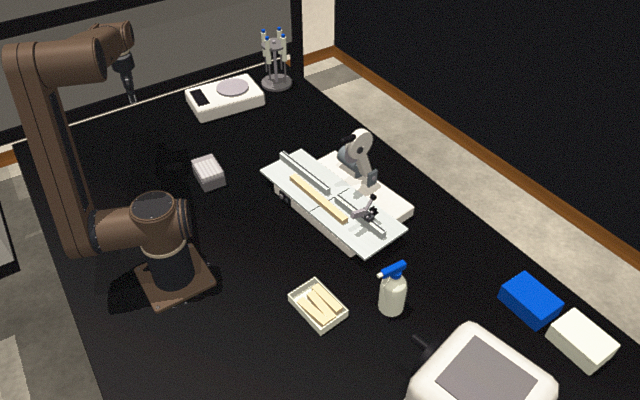

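The top view shows the saw table at cols 232–396, rows 130–200, the cream bar at (268–352, 170–182) and the stop carriage at about (366,156). The arm isn't in the way. The side view shows the stop near (368,208).

```bash
python3 - <<'E'
from h import *
np.set_printoptions(precision=4,suppress=True)
for n,(a,b,w,hh),k in(('top',(225,95,180,110),4),('side',(255,120,165,140),4)):
    c=shot(n);im=c['image'][:,:,::-1]
    cv2.imwrite(f'pics/{n}z.png',cv2.resize(im[b:b+hh,a:a+w],None,fx=k,fy=k,interpolation=cv2.INTER_CUBIC))
    I=c['image'].astype(int)
    m=((I[:,:,0]-I[:,:,2]>25)&(I[:,:,0]>120)).astype(np.uint8)
    m[:b]=0;m[b+hh:]=0;m[:,:a]=0;m[:,a+w:]=0
    cs=max(cv2.findContours(m,cv2.RETR_EXTERNAL,cv2.CHAIN_APPROX_NONE)[0],key=cv2.contourArea)
    r=cv2.minAreaRect(cs);bp=cv2.boxPoints(r);print(n,'bar',r,bp.tolist())
    if n=='top':
        P=np.array([onz(c,u,v,.082)for u,v in bp]);print(P,'ctr',P.mean(0))
    # table: fit edges
    g=I.min(2);t=((g>130)).astype(np.uint8);t[:b]=0;t[b+hh:]=0;t[:,:a]=0;t[:,a+w:]=0
    cs=max(cv2.findContours(t,cv2.RETR_EXTERNAL,cv2.CHAIN_APPROX_NONE)[0],key=cv2.contourArea)
    ap=cv2.approxPolyDP(cs,3,True)[:,0];print('table poly',ap.tolist());print(np.array([onz(c,u,v,.06)for u,v in ap]))
E
```

```text
top bar ((310.05084228515625, 175.72901916503906), (7.725407600402832, 84.49229431152344), 86.00909423828125) [[267.6383056640625, 174.81593322753906], [351.92572021484375, 168.93544006347656], [352.46337890625, 176.64210510253906], [268.17596435546875, 182.52259826660156]]
[[ 0.5119  0.1284  0.082 ]
 [ 0.5383 -0.149   0.082 ]
 [ 0.5128 -0.1513  0.082 ]
 [ 0.4865  0.1258  0.082 ]] ctr [ 0.5124 -0.0115  0.082 ]
table poly [[390, 130], [371, 130], [368, 104], [323, 108], [324, 122], [319, 125], [319, 109], [314, 100], [307, 101], [307, 122], [303, 126], [274, 125], [276, 117], [299, 116], [298, 110], [254, 114], [256, 141], [231, 144], [235, 197], [395, 185]]
[[ 0.6771 -0.277   0.06  ]
 [ 0.6755 -0.2127  0.06  ]
 [ 0.7648 -0.2011  0.06  ]
 [ 0.747  -0.0485  0.06  ]
 [ 0.6989 -0.0531  0.06  ]
 [ 0.6881 -0.0364  0.06  ]
 [ 0.7432 -0.0351  0.06  ]
 [ 0.7738 -0.0173  0.06  ]
 [ 0.7697  0.0063  0.06  ]
 [ 0.6974  0.0044  0.06  ]
 [ 0.6833  0.0176  0.06  ]
 [ 0.6842  0.1156  0.06  ]
 [ 0.7118  0.1097  0.06  ]
 [ 0.7173  0.032   0.06  ]
 [ 0.7379  0.036   0.06  ]
 [ 0.7202  0.1844  0.06  ]
 [
[... 1363 characters left out ...]
 0.6899  0.1346  0.06  ]
 [ 0.7228  0.1621  0.06  ]
 [ 0.7278  0.1372  0.06  ]
 [ 0.7755  0.1778  0.06  ]
 [ 0.7456  0.118   0.06  ]
 [ 0.7538  0.0983  0.06  ]
 [ 0.7791  0.1384  0.06  ]
 [ 0.8122  0.1454  0.06  ]
 [ 0.8166  0.1203  0.06  ]
 [ 0.7482  0.0606  0.06  ]
 [ 0.7477  0.0072  0.06  ]
 [ 0.7835  0.0711  0.06  ]
 [ 0.762   0.0788  0.06  ]
 [ 0.8509  0.134   0.06  ]
 [ 0.882   0.174   0.06  ]
 [ 0.8836  0.2204  0.06  ]
 [ 0.8293  0.2255  0.06  ]
 [ 0.8229  0.191   0.06  ]
 [ 0.7163  0.1593  0.06  ]
 [ 0.6261  0.164   0.06  ]
 [ 0.6155  0.2495  0.06  ]
 [ 0.5322  0.2771  0.06  ]
 [ 0.5569  0.0039  0.06  ]
 [ 0.5767  0.0148  0.06  ]
 [ 0.5541 -0.0122  0.06  ]
 [ 0.5204  0.2426  0.06  ]]
```

View pics/topz.png

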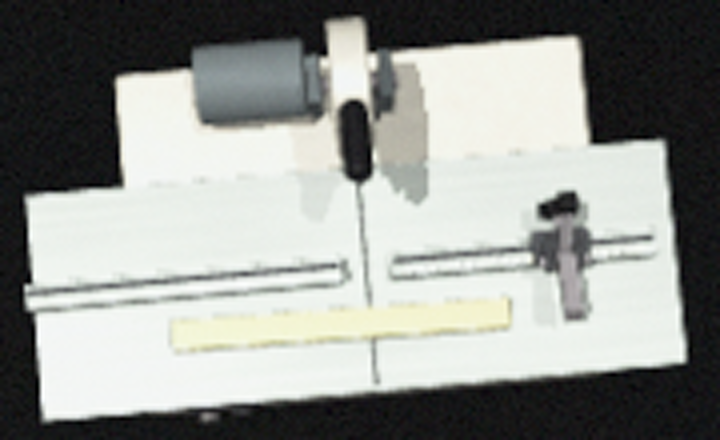

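View pics/sidez.png

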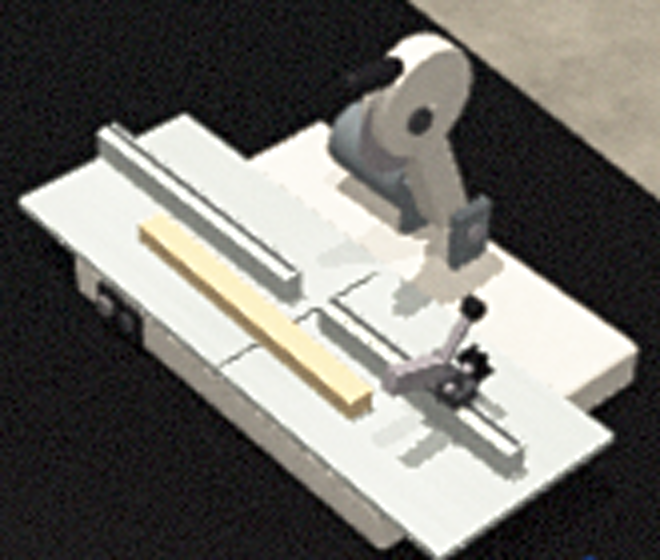

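The zoomed top view shows the table corners at (25,195), (666,140), (688,361) and (43,421). The knob is at (557,205) and the leaf tip at (575,318). In the zoomed side view the knob is at (474,307), and the corners are at (20,203), (185,113), (613,435) and (438,557).

```bash
python3 - <<'E'
from h import *
np.set_printoptions(precision=4,suppress=True)
T=shot('top');S=shot('side')
f=lambda a,b,p:((p[0]+.5)/4-.5+a,(p[1]+.5)/4-.5+b)
tz=lambda *p:f(225,95,p); sz=lambda *p:f(255,120,p)
m=np.array([[100,280],[100,-260],[-90,-260],[-90,280]])/1e3
A=np.array([onz(T,*tz(*p),.06)[:2] for p in[(25,195),(666,140),(688,361),(43,421)]])
B=np.array([onz(S,*sz(*p),.06)[:2] for p in[(185,113),(613,435),(438,557),(20,203)]])
print(A,B)
def fit(W,M):
    mc,wc=M.mean(0),W.mean(0);H=(M-mc).T@(W-wc)
    th=np.arctan2(H[0,1]-H[1,0],H[0,0]+H[1,1]);R=np.array([[np.cos(th),-np.sin(th)],[np.sin(th),np.cos(th)]])
    o=wc-R@mc;return th,R,o,W-(M@R.T+o)
for W,M in((A,m),(B,m),(np.r_[A,B],np.r_[m,m])):
    th,R,o,r=fit(W,M);print('yaw',th,'o',o,'rms',np.sqrt((r**2).sum(1).mean()))
loc=lambda X:np.r_[R.T@(X[:2]-o),X[2]-.06]
k,g=tri(T,tz(557,205),S,sz(474,307));print('knob',k,g,'saw',loc(k))
for n,p,z in(('leaf tip L',(565,319),.13),('leaf tip R',(588,317),.13),('car L',(531,250),.12),('car R',(590,250),.12)):print(n,loc(onz(T,*tz(*p),z)))
for n,p in(('stop front',(512,326)),('stop back',(509,299)),('stock back',(171,320)),('stock front',(175,351))):print(n,loc(onz(T,*tz(*p),.082)))
for n,p in(('stop front',(354,405)),('stop back',(370,394)),('stock back',(163,215)),('stock front',(140,229))):print(n,loc(onz(S,*sz(*p),.082)))
np.savez('saw.npz',R=R,o=o,th=th)
E
```

```text
[[ 0.6178  0.2585]
 [ 0.6785 -0.2808]
 [ 0.4912 -0.3015]
 [ 0.4278  0.2359]] [[ 0.6156  0.2576]
 [ 0.6755 -0.2794]
 [ 0.4863 -0.3014]
 [ 0.4247  0.23  ]]
yaw 0.11473240759368418 o [ 0.55   -0.0325] rms 0.001268826446576418
yaw 0.11506315895182213 o [ 0.5467 -0.0338] rms 0.0025301251400187755
yaw 0.11489729062043329 o [ 0.5484 -0.0331] rms 0.0026824966233588046
knob [ 0.6037 -0.1805  0.1582] 0.004724781739807135 saw [ 0.0381 -0.1527  0.0982]
leaf tip L [-0.0506 -0.1522  0.07  ]
leaf tip R [-0.0506 -0.1706  0.07  ]
car L [ 0.0085 -0.1317  0.06  ]
car R [ 0.0042 -0.1789  0.06  ]
stop front [-0.0472 -0.114   0.022 ]
stop back [-0.0247 -0.1136  0.022 ]
stock back [-0.017   0.1655  0.022 ]
stock front [-0.0428  0.1643  0.022 ]
stop front [-0.0492 -0.1181  0.022 ]
stop back [-0.0316 -0.1174  0.022 ]
stock back [-0.0214  0.159   0.022 ]
stock front [-0.0479  0.1574  0.022 ]
```

Emit:
drive_tool:
  moves:
    - [[0,0,-0.171],[0,0,0],0.04]
    - [[0,0,-0.171],[0,0,0],0.04]
    - [[0,0,0],[-0.024,-0.054,0],0.04]
    - [[0,0,0],[-0.024,-0.054,0],0.04]
    - [[0,0,0],[-0.024,-0.054,0],0.04]
  grip_force: 20

```text
time: 0.92
eef_pos: [0.2425, 0.5036, 0.2483]
tcp_rot: [-0.058, 0.998, 0.0, 0.0]
contact_force: [0.0, 0.2, -0.6]
opening: 0.471
finger_force: 0.0
```

Emit:
drive_tool:
  moves:
    - [[0,0,0],[-0.024,-0.054,0],0.04]
    - [[0,0,0],[-0.024,-0.054,0],0.04]
    - [[0,0,0],[-0.024,-0.054,0],0.04]
    - [[0,0,0],[-0.024,-0.054,0],0.04]
    - [[0,0,0],[-0.024,-0.054,0],0.04]

```text
time: 1.55
eef_pos: [0.3928, 0.249, 0.2487]
tcp_rot: [-0.058, 0.998, 0.0, 0.001]
contact_force: [1.1, 0.8, 0.7]
opening: 0.47
finger_force: 0.0
```

Emit:
drive_tool:
  moves:
    - [[0,0,0],[-0.024,-0.054,0],0.04]
    - [[0,0,0],[-0.024,-0.054,0],0.04]
    - [[0,0,0],[0.003,-0.056,0],0.04]
    - [[0,0,0],[0.003,-0.056,0],0.04]
    - [[0,0,0],[0.003,-0.056,0],0.04]

```text
time: 2.17
eef_pos: [0.4625, -0.0209, 0.2486]
tcp_rot: [-0.058, 0.998, -0.0, 0.0]
contact_force: [1.0, 0.5, -0.4]
opening: 0.468
finger_force: 0.0
```

Emit:
drive_tool:
  moves:
    - [[0,0,0],[0.003,-0.056,0],0.04]
    - [[0,0,0],[0.003,-0.056,0],0.04]
    - [[0,0,0],[0,-0.056,0],0.04]
    - [[0,0,0],[0,0,0],0.04]

```text
time: 2.68
eef_pos: [0.4759, -0.1899, 0.2484]
tcp_rot: [-0.055, 0.998, -0.0, 0.0]
contact_force: [-0.1, -0.7, 0.6]
opening: 0.466
finger_force: 0.0
```

```bash
cat >> h.py <<'E'
np.set_printoptions(precision=4,suppress=True)
from scipy.spatial.transform import Rotation as Ro
def st():
    D=np.load('saw.npz');s=ctrl.get_state();R,o=D['R'],D['o'];p=s['eef_pos']
    M=Ro.from_quat(s['tcp_rot']).as_matrix()
    f=np.array(s['contact_force'])
    print('t',round(s['time'],2),'saw xyz(bench)',np.r_[R.T@(np.array(p[:2])-o),p[2]],'yaw err',np.arctan2(-M[0,1],M[1,1])-float(D['th']),'tilt',M[:,2],'F saw',R.T@f[:2],f[2],'open',s['opening'],'ff',s['finger_force'],'q',np.array(s['qpos']))
E
python3 -c "
from h import *
st()"
```

```text
t 2.67 saw xyz(bench) [-0.09   -0.1474  0.2484] yaw err -0.004833757804639183 tilt [ 0.0001 -0.0006 -1.    ] F saw [-0.1613 -0.6365] 0.6251307305987279 open 0.46575004058938346 ff 0.0 q [-0.5776 -0.0771  1.9708 -0.0004  1.2474 -2.2584]
```

Emit:
drive_tool:
  moves:
    - [[0,0,0],[-0.043,-0.003,0],0.04]
    - [[0,0,0],[-0.043,-0.002,0],0.04]
    - [[0,0,0],[-0.043,-0.002,0],0.04]
    - [[0,0,0],[0,0,0.03],0.04]
    - [[0,0,0],[0,0,0],0.04]

```text
time: 3.3
eef_pos: [0.6034, -0.1765, 0.2149]
tcp_rot: [-0.058, 0.998, 0.002, -0.003]
contact_force: [0.6, 0.2, -0.2]
opening: 0.467
finger_force: 0.0
```

```bash
python3 - <<'E'
from h import *
st()
S=shot('side');T=shot('top')
a=cv2.resize(S['image'][130:250,310:430,::-1],None,fx=4,fy=4,interpolation=cv2.INTER_CUBIC)
b=cv2.resize(T['image'][120:200,330:410,::-1],None,fx=4,fy=4,interpolation=cv2.INTER_CUBIC)
b=cv2.copyMakeBorder(b,0,160,0,0,cv2.BORDER_CONSTANT)
cv2.imwrite('pics/k1.png',np.hstack([a,b]))
E
```

```text
t 3.3 saw xyz(bench) [ 0.0383 -0.1487  0.2149] yaw err 0.0019726177298104025 tilt [-0.0064  0.0033 -1.    ] F saw [0.6386 0.1758] -0.19964056939726094 open 0.4670973289965598 ff 0.0 q [-0.4458  0.2176  1.722   0.0003  1.2092 -2.1335]
```

View pics/k1.png

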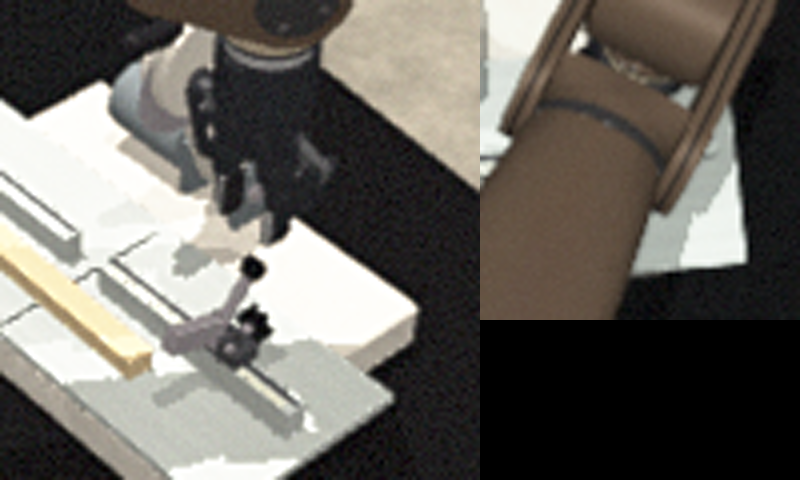

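The knob is at (253,268) in the crop, directly below the midpoint between the fingertips at (251,221). I'll descend now.

Emit:
drive_tool:
  moves:
    - [[0,0,0],[0,-0.003,0.03],0.04]
    - [[0,0,0],[0,0,0.027],0.04]
    - [[0,0,0],[0,0,0],0.04]
    - [[0,0,0],[0,0,0],0.04]

```text
time: 3.9
eef_pos: [0.606, -0.1821, 0.1636]
tcp_rot: [-0.058, 0.998, -0.001, 0.001]
contact_force: [0.7, -0.0, -0.5]
opening: 0.469
finger_force: 0.0
```

```bash
python3 - <<'E'
from h import *
st()
S=shot('side')
cv2.imwrite('pics/k2.png',cv2.resize(S['image'][150:230,330:410,::-1],None,fx=5,fy=5,interpolation=cv2.INTER_CUBIC))
E
```

```text
t 3.9 saw xyz(bench) [ 0.0402 -0.1546  0.1636] yaw err 0.0001673939901467164 tilt [ 0.0029 -0.0013 -1.    ] F saw [ 0.6726 -0.0797] -0.5203693683299463 open 0.46937209908777877 ff 0.0 q [-0.452   0.2725  1.7551  0.0001  1.1108 -2.1379]
```

View pics/k2.png

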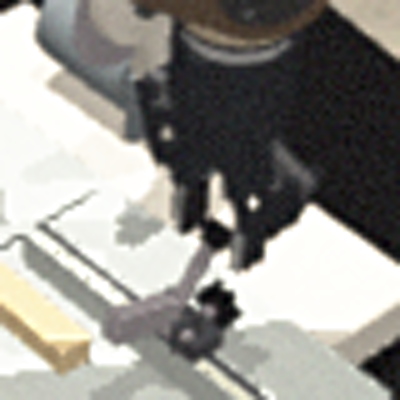

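The knob at (217,235) sits between the fingertips at (185,225) and (245,260). Close on it.

Emit:
drive_tool:
  moves:
    - [[0,0,0],[0,0,0.003],0.03]
    - [[0,0,0],[0,0,0],0.012]
    - [[0,0,0],[0,0,0],0.012]
    - [[0,0,0],[0,0,0],0.012]
    - [[0,0,0],[0,0,0],0.012]
  grip_force: 20

```text
time: 4.58
eef_pos: [0.6062, -0.1854, 0.1598]
tcp_rot: [-0.058, 0.998, -0.004, 0.002]
contact_force: [0.9, -9.3, -1.3]
opening: 0.186
finger_force: 23.6
```

```bash
python3 -c "
from h import *
st()"
```

```text
t 4.58 saw xyz(bench) [ 0.04   -0.1579  0.1598] yaw err 0.00045375898637547984 tilt [ 0.0036 -0.0078 -1.    ] F saw [-0.2082 -9.3634] -1.3480065985440972 open 0.18592944462633731 ff 23.649076223373413 q [-0.4547  0.2778  1.7562 -0.006   1.1009 -2.1382]
```

Emit:
drive_tool:
  moves:
    - [[0,0,0],[0,-0.004,0],0.012]
    - [[0,0,0],[0.0128,0,-0.0099],0.012]
    - [[0,0,0],[0.015,0,-0.0062],0.012]
    - [[0,0,0],[0.016,0,-0.0021],0.012]
    - [[0,0,0],[0,0,0],0.012]

```text
time: 5.2
eef_pos: [0.5605, -0.1909, 0.1765]
tcp_rot: [-0.057, 0.998, -0.0, -0.001]
contact_force: [-0.9, -0.1, -1.2]
opening: 0.187
finger_force: 22.4
```

```bash
python3 -c "
from h import *
st()"
```

```text
t 5.2 saw xyz(bench) [-0.0061 -0.1581  0.1765] yaw err -0.00026073005320087494 tilt [-0.0021 -0.0002 -1.    ] F saw [-0.8905  0.0476] -1.1992346013353257 open 0.1867082477466587 ff 22.389969527721405 q [-0.4992  0.1756  1.8454 -0.0013  1.1223 -2.184 ]
```

Lateral force is relieved, so knob y ≈ -0.158. Continue the arc.

Emit:
drive_tool:
  moves:
    - [[0,0,0],[0.016,0,0.0021],0.012]
    - [[0,0,0],[0.015,0,0.0062],0.012]
    - [[0,0,0],[0.0128,0,0.0099],0.012]
    - [[0,0,0],[0.0099,0,0.0128],0.012]
    - [[0,0,0],[0.0046,0,0.0098],0.012]

```text
time: 5.82
eef_pos: [0.5029, -0.1976, 0.1353]
tcp_rot: [-0.058, 0.998, 0.0, -0.001]
contact_force: [-0.5, 1.0, 4.4]
opening: 0.181
finger_force: 24.6
```

Emit:
drive_tool:
  moves:
    - [[0,0,0],[0,0,0],0.012]
    - [[0,0,0],[0.001,0,0.004],0.012]
    - [[0,0,0],[0,0,0],0.012]

```text
time: 6.2
eef_pos: [0.5024, -0.1977, 0.1335]
tcp_rot: [-0.058, 0.998, 0.0, -0.002]
contact_force: [-7.1, 0.8, 13.5]
opening: 0.181
finger_force: 25.8
```

```bash
python3 -c "
from h import *
st()"
```

```text
t 6.2 saw xyz(bench) [-0.0646 -0.1582  0.1335] yaw err 0.0012864328359480093 tilt [-0.0046  0.0005 -1.    ] F saw [-6.943   1.6288] 13.461973245059045 open 0.18102413517480587 ff 25.79550862312317 q [-0.5621  0.1188  1.9969 -0.0023  1.03   -2.2479]
```

The force rises at the end of the arc, so the leaf is down against its stop. I'll release and move to the front of the bar with the fingers wide open.

Emit:
drive_tool:
  moves:
    - [[0,0,0],[-0.001,0,-0.003],0.012]
    - [[0,0,0],[0,0,0],0.04]
    - [[0,0,0],[0,0,0],0.04]
    - [[0,0,0],[0,0,-0.035],0.04]
    - [[0,0,0],[0.005,0,-0.035],0.05]

```text
time: 6.82
eef_pos: [0.499, -0.1976, 0.2045]
tcp_rot: [-0.058, 0.998, 0.001, -0.001]
contact_force: [-0.2, 0.8, 0.6]
opening: 0.583
finger_force: 0.0
```

Emit:
drive_tool:
  moves:
    - [[0,0,0],[0.01,0.05,0],0.085]
    - [[0,0,0],[0.005,0.053,0],0.085]
    - [[0,0,0],[0,0.053,0],0.085]
    - [[0,0,0],[0,0.053,0.03],0.085]
    - [[0,0,0],[0,0,0],0.085]

```text
time: 7.45
eef_pos: [0.4577, 0.0112, 0.1717]
tcp_rot: [-0.06, 0.998, 0.001, -0.003]
contact_force: [0.2, 0.0, -0.2]
opening: 0.996
finger_force: 0.0
```

```bash
python3 - <<'E'
from h import *
st()
S=shot('side')
cv2.imwrite('pics/k3.png',cv2.resize(S['image'][130:260,260:420,::-1],None,fx=4,fy=4,interpolation=cv2.INTER_CUBIC))
E
```

```text
t 7.45 saw xyz(bench) [-0.085   0.0545  0.1717] yaw err 0.0056040068410468935 tilt [-0.0061  0.0018 -1.    ] F saw [ 0.1836 -0.021 ] -0.2027208761093837 open 0.9962012398199451 ff 0.0 q [-0.198  -0.1222  2.1597  0.0006  1.1105 -1.8895]
```

View pics/k3.png

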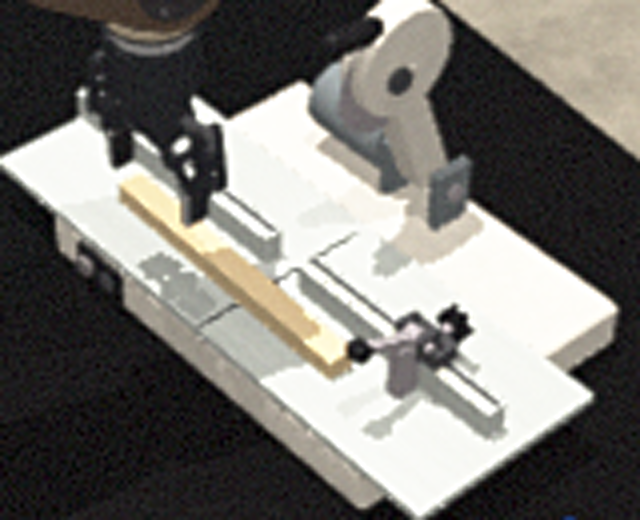

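The picture shows the leaf hanging down at (400,375), with its knob at (358,350). Descend in front of the bar and approach it.

Emit:
drive_tool:
  moves:
    - [[0,0,0],[0,0,0.045],0.085]
    - [[0,0,0],[0,0,0.035],0.085]
    - [[0,0,0],[0,0,0.011],0.085]
    - [[0,0,0],[0,0,0],0.085]

```text
time: 8.0
eef_pos: [0.4608, 0.0071, 0.084]
tcp_rot: [-0.057, 0.998, -0.0, -0.0]
contact_force: [-0.0, -0.3, -0.5]
opening: 0.994
finger_force: 0.0
```

```bash
python3 - <<'E'
from h import *
st()
S=shot('side')
cv2.imwrite('pics/k4.png',cv2.resize(S['image'][130:260,260:420,::-1],None,fx=4,fy=4,interpolation=cv2.INTER_CUBIC))
E
```

```text
t 8.0 saw xyz(bench) [-0.0823  0.05    0.084 ] yaw err -0.0008529937670041648 tilt [-0.0002 -0.     -1.    ] F saw [-0.043  -0.3095] -0.5144396067120691 open 0.9936896545570988 ff 0.0 q [-0.2052  0.0222  2.2078 -0.0001  0.9118 -1.89  ]
```

View pics/k4.png

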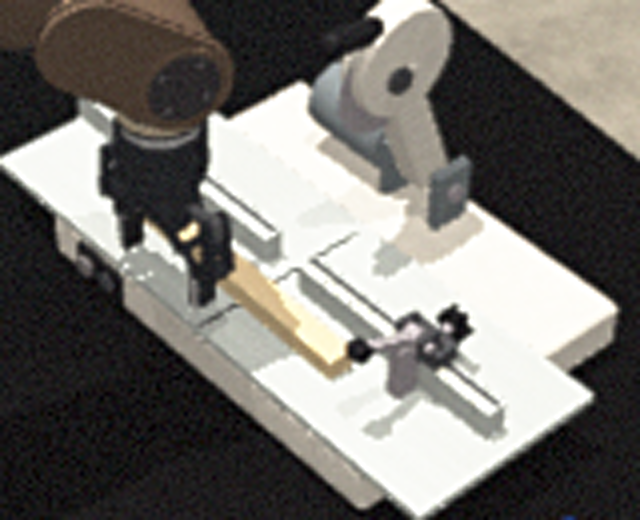

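```bash
python3 - <<'E'
from h import *
S=shot('side');D=np.load('saw.npz')
for y in(.0,-.005):
  for z in(.06,.066,.072,.078):
    X=np.r_[D['R']@[-.082,y]+D['o'],z];p=proj(S,X);print(y,z,(p-[260,130]+.5)*4)
E
```

```text
0.0 0.06 [206.8554 323.8525]
0.0 0.066 [206.7302 318.6325]
0.0 0.072 [206.6044 313.3868]
0.0 0.078 [206.478  308.1152]
-0.005 0.06 [210.7607 327.1395]
-0.005 0.066 [210.6449 321.9187]
-0.005 0.072 [210.5286 316.6721]
-0.005 0.078 [210.4116 311.3996]
```

The open fingertips are at about z=0.079, so I need to lower 10 mm more before advancing.

Emit:
drive_tool:
  moves:
    - [[0,0,0],[0,0,0.011],0.085]
    - [[0,0,0],[-0.01,0,0],0.085]
    - [[0,0,0],[-0.01,0,0],0.085]
    - [[0,0,0],[-0.008,0,0],0.085]
    - [[0,0,0],[-0.006,0,0],0.085]

```text
time: 8.72
eef_pos: [0.4945, 0.0118, 0.0728]
tcp_rot: [-0.058, 0.998, -0.0, -0.001]
contact_force: [-2.7, -1.3, 2.1]
opening: 0.999
finger_force: 1.3
```

Emit:
drive_tool:
  moves:
    - [[0,0,0],[-0.004,0,0],0.085]
    - [[0,0,0],[-0.004,0,0],0.085]
    - [[0,0,0],[-0.002,0,0],0.085]
    - [[0,0,0],[0,0,0],0.085]

```text
time: 9.22
eef_pos: [0.5044, 0.013, 0.0727]
tcp_rot: [-0.058, 0.998, 0.0, 0.0]
contact_force: [-0.4, 0.6, 0.3]
opening: 0.994
finger_force: 0.2
```

```bash
python3 - <<'E'
from h import *
st()
E
```

```text
t 9.22 saw xyz(bench) [-0.0384  0.0509  0.0727] yaw err 0.0002818427112168953 tilt [ 0.0008  0.0001 -1.    ] F saw [-0.2849  0.6494] 0.29677918027209077 open 0.9943582855831984 ff 0.2276771045580972 q [-0.1757  0.1367  2.1099  0.0003  0.8942 -1.8619]
```

Pushing the bar took 2–3 N. Keep going in small steps until the fence resists.

Emit:
drive_tool:
  moves:
    - [[0,0,0],[-0.002,0,0],0.085]
    - [[0,0,0],[-0.002,0,0],0.085]
    - [[0,0,0],[0,0,0],0.085]

```text
time: 9.6
eef_pos: [0.5067, 0.0133, 0.0726]
tcp_rot: [-0.058, 0.998, -0.0, -0.002]
contact_force: [-7.0, -1.1, 4.8]
opening: 0.995
finger_force: 3.4
```

Emit:
drive_tool:
  moves:
    - [[0,0,0],[-0.002,0,0],0.085]
    - [[0,0,0],[0,0,0],0.085]

```text
time: 9.85
eef_pos: [0.5067, 0.0133, 0.0725]
tcp_rot: [-0.058, 0.998, -0.0, -0.005]
contact_force: [-13.7, -3.0, 11.9]
opening: 1.0
finger_force: 6.9
```

```bash
python3 - <<'E'
from h import *
st()
E
```

```text
t 9.85 saw xyz(bench) [-0.0361  0.0509  0.0725] yaw err 0.0009462874566484869 tilt [-0.0109 -0.0007 -0.9999] F saw [-14.0046  -1.4475] 11.907683572770207 open 1.0001438499782398 ff 6.941563636064529 q [-0.173   0.1475  2.0979 -0.0033  0.9069 -1.8576]
```

The bar is flush: the tool stopped at x=-0.0361, as predicted for contact with the fence. Next I'll retract and go to the stock end with the fingers closed.

Emit:
drive_tool:
  moves:
    - [[0,0,0],[0.004,0,0],0.085]
    - [[0,0,0],[0.026,0,0],0.085]
    - [[0,0,0],[0,0,-0.06],0.085]
    - [[0,0,0],[-0.01,0.05,0],0.0]
    - [[0,0,0],[-0.02,0.05,0],0.0]

```text
time: 10.48
eef_pos: [0.5, 0.1138, 0.1344]
tcp_rot: [-0.057, 0.998, 0.0, 0.003]
contact_force: [0.4, -0.9, 0.7]
opening: 0.598
finger_force: 0.0
```

Emit:
drive_tool:
  moves:
    - [[0,0,0],[-0.018,0.05,0],0.0]
    - [[0,0,0],[0,0,0],0.0]
    - [[0,0,0],[0,0,0.03],0.0]
    - [[0,0,0],[0,0,0.015],0.0]
    - [[0,0,0],[0,0,0],0.0]

```text
time: 11.1
eef_pos: [0.5097, 0.1639, 0.0862]
tcp_rot: [-0.057, 0.998, -0.0, -0.002]
contact_force: [-0.1, -0.1, 0.6]
opening: 0.005
finger_force: 0.0
```

```bash
python3 - <<'E'
from h import *
st()
S=shot('side')
cv2.imwrite('pics/k5.png',cv2.resize(S['image'][130:260,250:420,::-1],None,fx=4,fy=4,interpolation=cv2.INTER_CUBIC))
E
```

```text
t 11.1 saw xyz(bench) [-0.0159  0.2002  0.0862] yaw err -0.0006139790639892312 tilt [-0.0031 -0.0004 -1.    ] F saw [-0.1285 -0.0476] 0.5790460863340413 open 0.004573735477906547 ff 0.0 q [ 0.1216  0.1793  2.0298 -0.      0.9356 -1.5635]
```

View pics/k5.png

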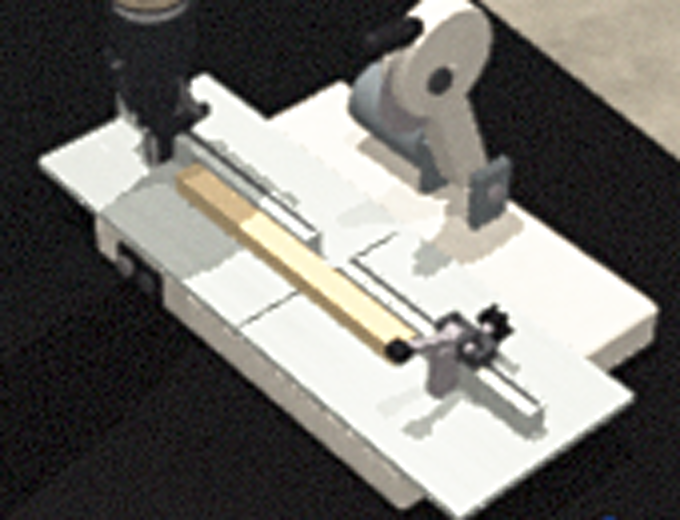

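The bar lies along the fence, with the finger just behind its stock end at (178,175). Push along −y.

Emit:
drive_tool:
  moves:
    - [[0,0,0],[0,-0.01,0.003],0.0]
    - [[0,0,0],[0,-0.01,0],0.0]
    - [[0,0,0],[0,-0.008,0],0.0]
    - [[0,0,0],[0,-0.007,0],0.0]
    - [[0,0,0],[0,-0.006,0],0.0]

```text
time: 11.78
eef_pos: [0.5159, 0.1238, 0.0853]
tcp_rot: [-0.057, 0.998, 0.0, 0.001]
contact_force: [-1.0, 3.4, 2.4]
opening: 0.002
finger_force: 1.4
```

Emit:
drive_tool:
  moves:
    - [[0,0,0],[0,-0.005,0],0.0]
    - [[0,0,0],[0,-0.003,0],0.0]
    - [[0,0,0],[0,-0.002,0],0.0]

```text
time: 12.15
eef_pos: [0.5167, 0.114, 0.0848]
tcp_rot: [-0.058, 0.998, 0.0, 0.0]
contact_force: [-0.8, 3.1, 1.8]
opening: -0.001
finger_force: 1.5
```

```bash
python3 - <<'E'
from h import *
st()
E
```

```text
t 12.15 saw xyz(bench) [-0.0146  0.1498  0.0848] yaw err 0.00031228413781185516 tilt [ 0.0002  0.0002 -1.    ] F saw [-0.46    3.1891] 1.8373998759393397 open -0.0008231420817816217 ff 1.4710485481191427 q [ 0.0252  0.1671  2.0472  0.0003  0.9271 -1.6609]
```

Emit:
drive_tool:
  moves:
    - [[0,0,0],[0.001,-0.003,0],0.0]
    - [[0,0,0],[0,-0.002,0],0.0]
    - [[0,0,0],[0,0,0],0.0]

```text
time: 12.52
eef_pos: [0.5159, 0.1086, 0.0845]
tcp_rot: [-0.058, 0.998, -0.0, -0.0]
contact_force: [0.0, 1.3, 0.3]
opening: -0.0
finger_force: 0.6
```

Emit:
drive_tool:
  moves:
    - [[0,0,0],[0,-0.002,0],0.0]
    - [[0,0,0],[0,0,0],0.0]

```text
time: 12.78
eef_pos: [0.5161, 0.1067, 0.0844]
tcp_rot: [-0.058, 0.998, -0.0, -0.0]
contact_force: [0.6, 2.1, -0.1]
opening: 0.0
finger_force: 0.5
```

Emit:
drive_tool:
  moves:
    - [[0,0,0],[0,-0.002,0],0.0]
    - [[0,0,0],[0,0,0],0.0]

```text
time: 13.02
eef_pos: [0.5162, 0.1062, 0.0845]
tcp_rot: [-0.057, 0.998, 0.002, -0.0]
contact_force: [-1.6, 5.8, 0.1]
opening: 0.0
finger_force: 3.3
```

```bash
python3 - <<'E'
from h import *
st()
E
```

```text
t 13.03 saw xyz(bench) [-0.016   0.1421  0.0845] yaw err -0.0008825497920871422 tilt [-0.0009  0.0031 -1.    ] F saw [-0.9656  5.966 ] 0.05870457479550739 open 0.00035515217608675457 ff 3.3158056112006307 q [ 0.0089  0.1636  2.0521  0.0038  0.9267 -1.6782]
```

Emit:
drive_tool:
  moves:
    - [[0,0,0],[0,-0.0015,0],0.0]
    - [[0,0,0],[0,0,0],0.0]
    - [[0,0,0],[0,0.004,0],0.0]
    - [[0,0,0],[0,0.016,0],0.0]
    - [[0,0,0],[0,0.0,-0.05],0.0]

```text
time: 13.65
eef_pos: [0.5107, 0.124, 0.1306]
tcp_rot: [-0.058, 0.998, -0.0, -0.006]
contact_force: [1.0, 0.2, 0.5]
opening: 0.002
finger_force: 0.0
```

Emit:
drive_tool:
  moves:
    - [[0,0,0],[0.025,-0.03,0],0.085]
    - [[0,0,0],[0.025,-0.05,0],0.085]
    - [[0,0,0],[0,-0.048,0],0.085]
    - [[0,0,0],[0,0,0],0.085]
    - [[0,0,0],[0,0,0.05],0.085]

```text
time: 14.28
eef_pos: [0.4837, -0.0104, 0.0884]
tcp_rot: [-0.057, 0.998, -0.002, 0.005]
contact_force: [1.0, 0.3, -1.2]
opening: 0.994
finger_force: 0.0
```

Emit:
drive_tool:
  moves:
    - [[0,0,0],[0,0,0.012],0.085]
    - [[0,0,0],[-0.01,0,0],0.085]
    - [[0,0,0],[-0.01,0,0],0.085]
    - [[0,0,0],[-0.005,0,0],0.085]
    - [[0,0,0],[0,0,0],0.085]

```text
time: 14.9
eef_pos: [0.5055, -0.0067, 0.0737]
tcp_rot: [-0.058, 0.998, -0.0, 0.001]
contact_force: [-0.6, -0.4, -0.1]
opening: 0.995
finger_force: 0.0
```

```bash
python3 - <<'E'
from h import *
st()
E
```

```text
t 14.9 saw xyz(bench) [-0.0395  0.0312  0.0737] yaw err 0.0007732850619522474 tilt [ 0.0018 -0.0005 -1.    ] F saw [-0.6616 -0.3493] -0.09784523999272804 open 0.9949111491672852 ff 0.0 q [-0.2141  0.1366  2.1077 -0.0001  0.8954 -1.9005]
```

Emit:
drive_tool:
  moves:
    - [[0,0,0],[-0.002,0,0],0.085]
    - [[0,0,0],[0,0,0],0.085]

```text
time: 15.15
eef_pos: [0.5063, -0.0065, 0.0728]
tcp_rot: [-0.058, 0.998, -0.0, 0.0]
contact_force: [-0.2, 0.2, -0.0]
opening: 0.993
finger_force: 0.0
```

Emit:
drive_tool:
  moves:
    - [[0,0,0],[-0.002,0,0],0.085]
    - [[0,0,0],[0,0,0],0.085]

```text
time: 15.4
eef_pos: [0.5081, -0.0062, 0.0726]
tcp_rot: [-0.058, 0.998, 0.0, -0.0]
contact_force: [0.1, 0.7, 0.2]
opening: 0.999
finger_force: 0.3
```

Emit:
drive_tool:
  moves:
    - [[0,0,0],[-0.0015,0,0],0.085]
    - [[0,0,0],[0,0,0],0.085]

```text
time: 15.65
eef_pos: [0.5089, -0.006, 0.0726]
tcp_rot: [-0.058, 0.998, 0.0, -0.001]
contact_force: [-4.4, -1.0, 3.7]
opening: 0.996
finger_force: 2.6
```

```bash
python3 - <<'E'
from h import *
st()
E
```

```text
t 15.65 saw xyz(bench) [-0.0361  0.0315  0.0726] yaw err 0.00041445738518212927 tilt [-0.0029  0.0001 -1.    ] F saw [-4.4659 -0.5359] 3.6605794210283467 open 0.9955119669584013 ff 2.5643715262413025 q [-0.2112  0.1479  2.0974 -0.0007  0.8992 -1.8968]
```

Contact is at x=-0.0361 again, so the bar is still flush. One firm touch, then retract to above the knob.

Emit:
drive_tool:
  moves:
    - [[0,0,0],[-0.0015,0,0],0.085]
    - [[0,0,0],[0,0,0],0.085]
    - [[0,0,0],[0.004,0,0],0.085]
    - [[0,0,0],[0.026,0,0],0.085]
    - [[0,0,0],[0,0,-0.062],0.085]

```text
time: 16.27
eef_pos: [0.4756, -0.0081, 0.129]
tcp_rot: [-0.057, 0.998, 0.002, -0.007]
contact_force: [1.1, 0.1, 0.4]
opening: 0.994
finger_force: 0.0
```

Emit:
drive_tool:
  moves:
    - [[0,0,0],[0,0,-0.062],0.085]
    - [[0,0,0],[0,-0.047,0],0.04]
    - [[0,0,0],[0,-0.047,0],0.04]
    - [[0,0,0],[0,-0.047,0],0.04]
    - [[0,0,0],[0,-0.047,0],0.04]

```text
time: 16.9
eef_pos: [0.5038, -0.1978, 0.1971]
tcp_rot: [-0.058, 0.998, -0.001, 0.001]
contact_force: [-0.3, 0.3, 0.3]
opening: 0.474
finger_force: 0.0
```

Emit:
drive_tool:
  moves:
    - [[0,0,0],[0,0,0],0.04]
    - [[0,0,0],[0,0,0],0.04]

```text
time: 17.15
eef_pos: [0.5032, -0.1958, 0.1965]
tcp_rot: [-0.057, 0.998, 0.0, 0.0]
contact_force: [0.0, 0.7, -0.3]
opening: 0.467
finger_force: 0.0
```

```bash
python3 - <<'E'
from h import *
st()
S=shot('side')
cv2.imwrite('pics/k6.png',cv2.resize(S['image'][140:250,280:410,::-1],None,fx=5,fy=5,interpolation=cv2.INTER_CUBIC))
E
```

```text
t 17.15 saw xyz(bench) [-0.0635 -0.1564  0.1965] yaw err -0.00018561791992466325 tilt [ 0.0006  0.0003 -1.    ] F saw [0.1111 0.7074] -0.32846747686326494 open 0.4667731689568133 ff 0.0 q [-0.5594  0.0383  1.9563  0.0007  1.1467 -2.2452]
```

View pics/k6.png

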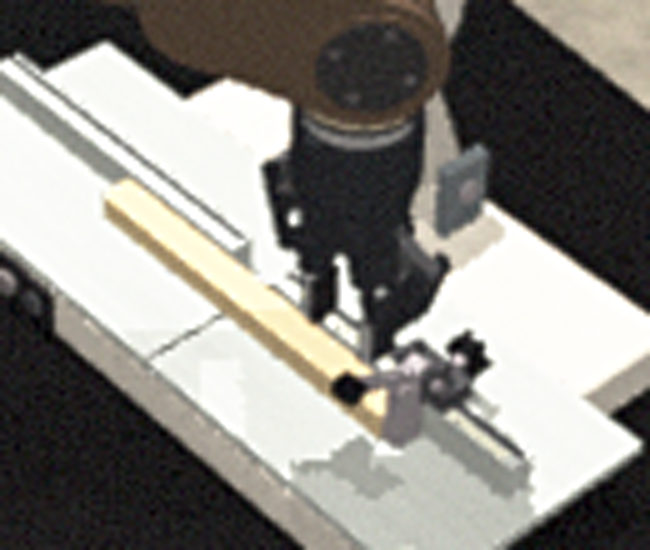

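The bar's end meets the lowered leaf at (388,420) and it lies against the fence. The fingers are above the knob, so descend and pinch.

Emit:
drive_tool:
  moves:
    - [[0,0,0],[0,-0.0018,0.035],0.04]
    - [[0,0,0],[0,0,0.025],0.04]
    - [[0,0,0],[0,0,0],0.025]
    - [[0,0,0],[0,0,0],0.012]
    - [[0,0,0],[0,0,0],0.012]
  grip_force: 20

```text
time: 17.82
eef_pos: [0.5036, -0.1975, 0.1375]
tcp_rot: [-0.058, 0.998, -0.0, 0.0]
contact_force: [0.9, 1.3, -2.5]
opening: 0.183
finger_force: 23.8
```

Emit:
drive_tool:
  moves:
    - [[0,0,0],[0,0,0],0.012]
    - [[0,0,0],[0,0,0],0.012]

```text
time: 18.08
eef_pos: [0.5035, -0.1976, 0.1372]
tcp_rot: [-0.058, 0.998, 0.0, 0.0]
contact_force: [-0.3, 1.4, -1.3]
opening: 0.179
finger_force: 23.9
```

```bash
python3 - <<'E'
from h import *
st()
E
```

```text
t 18.07 saw xyz(bench) [-0.0634 -0.1582  0.1372] yaw err 0.0003262508404845432 tilt [ 0.0004  0.0005 -1.    ] F saw [-0.1268  1.4298] -1.2799066279463445 open 0.1793711356457439 ff 23.948733508586884 q [-0.5619  0.1136  1.9951  0.0007  1.0328 -2.2483]
```

Emit:
drive_tool:
  moves:
    - [[0,0,0],[-0.0046,0,-0.0098],0.012]
    - [[0,0,0],[-0.0099,0,-0.0128],0.012]
    - [[0,0,0],[-0.0128,0,-0.0099],0.012]
    - [[0,0,0],[-0.015,0,-0.0062],0.012]
    - [[0,0,0],[-0.016,0,-0.0021],0.012]

```text
time: 18.7
eef_pos: [0.5623, -0.1908, 0.1789]
tcp_rot: [-0.058, 0.998, 0.0, -0.0]
contact_force: [-4.7, 1.3, -2.0]
opening: 0.181
finger_force: 21.6
```

Emit:
drive_tool:
  moves:
    - [[0,0,0],[-0.016,0,0.0021],0.012]
    - [[0,0,0],[-0.015,0,0.0062],0.012]
    - [[0,0,0],[-0.0128,0,0.0099],0.012]
    - [[0,0,0],[0,0,0],0.012]

```text
time: 19.2
eef_pos: [0.6087, -0.1855, 0.1615]
tcp_rot: [-0.058, 0.998, -0.0, 0.004]
contact_force: [2.1, 5.1, 4.3]
opening: 0.185
finger_force: 22.6
```

Emit:
drive_tool:
  moves:
    - [[0,0,0],[-0.002,0,0.003],0.012]
    - [[0,0,0],[0,0,0],0.012]

```text
time: 19.45
eef_pos: [0.6103, -0.1854, 0.1598]
tcp_rot: [-0.057, 0.998, -0.0, 0.005]
contact_force: [3.6, 5.8, 6.9]
opening: 0.182
finger_force: 23.1
```

```bash
python3 - <<'E'
from h import *
st()
E
```

```text
t 19.45 saw xyz(bench) [ 0.0441 -0.1583  0.1598] yaw err -4.4253801041366225e-05 tilt [ 0.0094 -0.0004 -1.    ] F saw [4.1962 5.354 ] 6.919963311285278 open 0.18237217559932878 ff 23.09974640607834 q [-0.4551  0.2843  1.748   0.0042  1.1007 -2.1427]
```

Emit:
drive_tool:
  moves:
    - [[0,0,0],[0.001,0,0.003],0.012]
    - [[0,0,0],[0,0,0.002],0.012]
    - [[0,0,0],[0,0,0],0.012]

```text
time: 19.82
eef_pos: [0.6118, -0.1853, 0.1577]
tcp_rot: [-0.057, 0.998, -0.001, 0.008]
contact_force: [6.9, 8.7, 11.5]
opening: 0.176
finger_force: 24.2
```

```bash
python3 - <<'E'
from h import *
st()
E
```

```text
t 19.82 saw xyz(bench) [ 0.0456 -0.1584  0.1577] yaw err -0.0007224783726155204 tilt [ 0.0169 -0.0008 -0.9999] F saw [7.877  7.8773] 11.535964954883308 open 0.17647289791840504 ff 24.19146090745926 q [-0.455   0.2861  1.7501  0.0075  1.0899 -2.1435]
```

The stop is holding at 11.5 N. Relieve the load, open, retreat upward and forward.

Emit:
drive_tool:
  moves:
    - [[0,0,0],[0.002,0,-0.003],0.012]
    - [[0,0,0],[0,0,0],0.03]
    - [[0,0,0],[0,0,0],0.04]
    - [[0,0,0],[0,0,-0.04],0.04]
    - [[0,0,0],[0,0,-0.05],0.04]

```text
time: 20.45
eef_pos: [0.6024, -0.1864, 0.2423]
tcp_rot: [-0.057, 0.998, 0.001, -0.002]
contact_force: [0.7, -0.6, 0.4]
opening: 0.472
finger_force: 0.0
```

Emit:
drive_tool:
  moves:
    - [[0,0,0],[0.05,-0.01,0],0.04]
    - [[0,0,0],[0.05,-0.01,0],0.04]
    - [[0,0,0],[0.03,-0.05,0],0.04]
    - [[0,0,0],[0,-0.06,0],0.04]
    - [[0,0,0],[0,-0.06,0],0.04]

```text
time: 21.08
eef_pos: [0.4955, -0.392, 0.2438]
tcp_rot: [-0.057, 0.998, -0.0, -0.0]
contact_force: [1.1, 0.5, 0.8]
opening: 0.467
finger_force: 0.0
```

```bash
python3 - <<'E'
from h import *
st()
S=shot('side');T=shot('top')
a=cv2.resize(S['image'][130:250,270:410,::-1],None,fx=3,fy=3,interpolation=cv2.INTER_CUBIC)
b=cv2.resize(T['image'][125:205,230:400,::-1],None,fx=2.2,fy=2.2,interpolation=cv2.INTER_CUBIC)
b=cv2.copyMakeBorder(b,0,a.shape[0]-b.shape[0],0,0,cv2.BORDER_CONSTANT)
cv2.imwrite('pics/k7.png',np.hstack([a,b]))
E
```

```text
t 21.07 saw xyz(bench) [-0.0936 -0.3505  0.2438] yaw err -0.0006532108847736862 tilt [-0.0005 -0.0003 -1.    ] F saw [1.185  0.3725] 0.8218991563808484 open 0.46720081918288553 ff 0.0 q [-0.8295  0.1965  1.6926 -0.0006  1.2527 -2.5143]
```

View pics/k7.png

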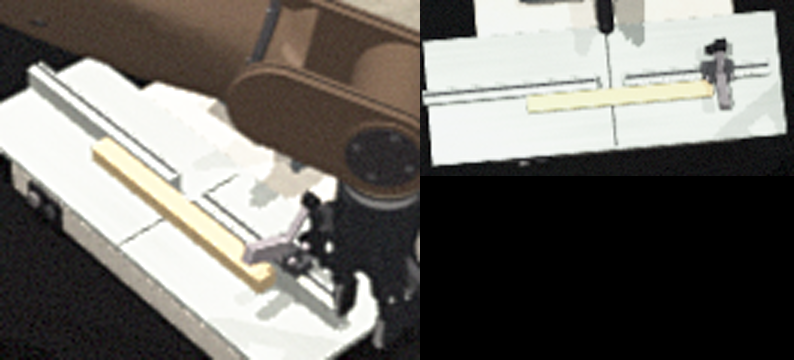

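I've now viewed 11 pictures, one over the limit of 10, so I won't view any more. The last one shows the leaf up and the bar along the fence with its end at the gauging plane. I'll do a final numeric check and then hand in.

```bash
python3 - <<'E'
from h import *
D=np.load('saw.npz');T=shot('top');I=T['image'].astype(int)
m=((I[:,:,0]-I[:,:,2]>25)&(I[:,:,0]>120)).astype(np.uint8);w=np.zeros_like(m);w[140:200,230:400]=m[140:200,230:400]
c=max(cv2.findContours(w,cv2.RETR_EXTERNAL,cv2.CHAIN_APPROX_NONE)[0],key=cv2.contourArea)
P=np.array([onz(T,u,v,.082)[:2] for u,v in cv2.boxPoints(cv2.minAreaRect(c))]);print((P-D['o'])@D['R'])
def dark(c,x0,x1,y0,y1):
    J=c['image'][y0:y1,x0:x1].max(2)<45
    v,u=np.nonzero(J);return len(u),u.mean()+x0,v.mean()+y0
k=np.r_[D['R']@[.040,-.158]+D['o'],.160];p=proj(T,k);print('knob pred',p,'seen',dark(T,int(p[0])-6,int(p[0])+6,int(p[1])-5,int(p[1])+5))
E
```

```text
[[ 0.0012  0.1276]
 [ 0.0016 -0.1512]
 [-0.0246 -0.151 ]
 [-0.0249  0.1274]]
knob pred [365.9499 144.3515] seen (24, np.float64(364.5416666666667), np.float64(145.79166666666666))
```

The bar is flush, parallel, and its end is at y=-0.151, which is the gauging plane. To be certain the leaf is fully up, I'll press the knob gently down from above with closed fingers.

Emit:
drive_tool:
  moves:
    - [[0,0,0],[-0.027,0.0385,0],0.0]
    - [[0,0,0],[-0.027,0.0385,0],0.0]
    - [[0,0,0],[-0.027,0.0385,0],0.0]
    - [[0,0,0],[-0.027,0.0385,0],0.0]
    - [[0,0,0],[-0.027,0.0385,0],0.0]

```text
time: 21.85
eef_pos: [0.6083, -0.1807, 0.2438]
tcp_rot: [-0.058, 0.998, 0.0, -0.0]
contact_force: [0.4, -0.2, -0.0]
opening: 0.002
finger_force: 0.0
```

Emit:
drive_tool:
  moves:
    - [[0,0,0],[0,0,0.02],0.0]
    - [[0,0,0],[0,0,0.02],0.0]
    - [[0,0,0],[0,0,0.008],0.0]
    - [[0,0,0],[0,0,0],0.0]

```text
time: 22.35
eef_pos: [0.6073, -0.1839, 0.1947]
tcp_rot: [-0.057, 0.998, 0.001, -0.001]
contact_force: [-0.2, -0.9, -0.1]
opening: 0.001
finger_force: 0.0
```

```bash
python3 - <<'E'
from h import *
st()
E
```

```text
t 22.35 saw xyz(bench) [ 0.0413 -0.1565  0.1947] yaw err -0.0013016438223343169 tilt [-0.0026  0.0011 -1.    ] F saw [-0.2635 -0.9082] -0.1412908075763325 open 0.001393088094197983 ff 0.0 q [-0.4537  0.247   1.7256 -0.0001  1.1718 -2.138 ]
```

Emit:
drive_tool:
  moves:
    - [[0,0,0],[0,0,0.004],0.0]
    - [[0,0,0],[0,0,0],0.0]

```text
time: 22.6
eef_pos: [0.6085, -0.1837, 0.1927]
tcp_rot: [-0.057, 0.998, -0.0, 0.0]
contact_force: [-0.9, 0.6, -0.4]
opening: 0.0
finger_force: 0.0
```

Emit:
drive_tool:
  moves:
    - [[0,0,0],[0,0,0.003],0.0]
    - [[0,0,0],[0,0,0],0.0]

```text
time: 22.85
eef_pos: [0.6086, -0.1833, 0.1895]
tcp_rot: [-0.058, 0.998, -0.0, 0.0]
contact_force: [0.1, 1.0, -0.9]
opening: 0.001
finger_force: 0.0
```

Emit:
drive_tool:
  moves:
    - [[0,0,0],[0,0,0.002],0.0]
    - [[0,0,0],[0,0,0],0.0]

```text
time: 23.1
eef_pos: [0.6096, -0.1832, 0.1886]
tcp_rot: [-0.058, 0.998, -0.0, 0.002]
contact_force: [2.4, 0.9, 2.9]
opening: -0.003
finger_force: 1.8
```

Emit:
drive_tool:
  moves:
    - [[0,0,0],[0,0,0.0015],0.0]
    - [[0,0,0],[0,0,0],0.0]

```text
time: 23.35
eef_pos: [0.6103, -0.1831, 0.1879]
tcp_rot: [-0.058, 0.998, -0.001, 0.003]
contact_force: [3.8, 1.5, 5.6]
opening: -0.001
finger_force: 2.7
```

Emit:
drive_tool:
  moves:
    - [[0,0,0],[0,0,0.0015],0.0]
    - [[0,0,0],[0,0,0.0015],0.0]
    - [[0,0,0],[0,0,0],0.0]

```text
time: 23.72
eef_pos: [0.6118, -0.183, 0.1866]
tcp_rot: [-0.057, 0.998, -0.001, 0.005]
contact_force: [6.7, 2.6, 8.7]
opening: 0.004
finger_force: 4.0
```

```bash
python3 - <<'E'
from h import *
st()
E
```

```text
t 23.73 saw xyz(bench) [ 0.0459 -0.1562  0.1866] yaw err -5.6234646273536915e-05 tilt [ 0.0105 -0.0012 -0.9999] F saw [6.9345 1.867 ] 8.675406022318107 open 0.004052902219035836 ff 3.957740440964699 q [-0.4506  0.2572  1.729   0.0038  1.1455 -2.1378]
```

The force direction is nearly radial, so that press doesn't prove the leaf is up. I'll push the knob from the operator's side instead, where the lever arm is full.

Emit:
drive_tool:
  moves:
    - [[0,0,0],[0,0,-0.02],0.0]
    - [[0,0,0],[0.025,0,0],0.0]
    - [[0,0,0],[0.023,0,0],0.0]
    - [[0,0,0],[0,0,0.026],0.0]
    - [[0,0,0],[0,0,0],0.0]

```text
time: 24.35
eef_pos: [0.5584, -0.188, 0.1744]
tcp_rot: [-0.057, 0.998, 0.001, -0.003]
contact_force: [-0.4, -0.5, -0.5]
opening: -0.002
finger_force: 0.0
```

```bash
python3 - <<'E'
from h import *
st()
E
```

```text
t 24.35 saw xyz(bench) [-0.0077 -0.155   0.1744] yaw err 1.4375043197428772e-05 tilt [-0.0063  0.0026 -1.    ] F saw [-0.4639 -0.4114] -0.4927530953749062 open -0.0018453703963959768 ff 0.0 q [-0.4966  0.1744  1.851  -0.0008  1.123  -2.182 ]
```

Emit:
drive_tool:
  moves:
    - [[0,0,0],[-0.008,0,0],0.0]
    - [[0,0,0],[-0.006,0,0],0.0]
    - [[0,0,0],[0,0,0],0.0]

```text
time: 24.72
eef_pos: [0.5757, -0.1872, 0.1777]
tcp_rot: [-0.058, 0.998, -0.0, 0.001]
contact_force: [0.4, 0.0, -0.6]
opening: 0.001
finger_force: 0.0
```

Emit:
drive_tool:
  moves:
    - [[0,0,0],[-0.004,0,0],0.0]
    - [[0,0,0],[0,0,0],0.0]

```text
time: 24.98
eef_pos: [0.5789, -0.1866, 0.1769]
tcp_rot: [-0.058, 0.998, -0.0, 0.0]
contact_force: [0.3, 0.4, 0.1]
opening: -0.005
finger_force: 0.0
```

Emit:
drive_tool:
  moves:
    - [[0,0,0],[-0.003,0,0],0.0]
    - [[0,0,0],[0,0,0],0.0]

```text
time: 25.22
eef_pos: [0.5817, -0.1863, 0.1768]
tcp_rot: [-0.058, 0.998, -0.0, 0.0]
contact_force: [0.4, 0.3, -0.5]
opening: 0.0
finger_force: 0.0
```

Emit:
drive_tool:
  moves:
    - [[0,0,0],[-0.003,0,0],0.0]
    - [[0,0,0],[0,0,0],0.0]

```text
time: 25.48
eef_pos: [0.5847, -0.1859, 0.1768]
tcp_rot: [-0.058, 0.998, -0.0, 0.0]
contact_force: [0.4, -0.2, 0.2]
opening: 0.003
finger_force: 0.0
```

```bash
python3 - <<'E'
from h import *
st()
E
```

```text
t 25.48 saw xyz(bench) [ 0.0186 -0.1559  0.1768] yaw err 0.00037453038082012335 tilt [ 0.0001 -0.     -1.    ] F saw [ 0.3531 -0.2198] 0.18168730014648654 open 0.0026382150267853736 ff 0.0 q [-0.473   0.2197  1.7931  0.      1.1287 -2.1591]
```

Emit:
drive_tool:
  moves:
    - [[0,0,0],[-0.002,0,0],0.0]
    - [[0,0,0],[0,0,0],0.0]

```text
time: 25.72
eef_pos: [0.5861, -0.1857, 0.1764]
tcp_rot: [-0.058, 0.998, 0.0, -0.001]
contact_force: [-2.3, -0.3, 0.1]
opening: -0.006
finger_force: 1.0
```

Emit:
drive_tool:
  moves:
    - [[0,0,0],[-0.002,0,0],0.0]
    - [[0,0,0],[0,0,0],0.0]

```text
time: 25.98
eef_pos: [0.5865, -0.1857, 0.1764]
tcp_rot: [-0.058, 0.998, 0.0, -0.003]
contact_force: [-6.6, -0.9, 2.3]
opening: 0.005
finger_force: 3.9
```

Emit:
drive_tool:
  moves:
    - [[0,0,0],[-0.002,0,0],0.0]
    - [[0,0,0],[0,0,0],0.0]

```text
time: 26.22
eef_pos: [0.5869, -0.1856, 0.1763]
tcp_rot: [-0.058, 0.998, 0.0, -0.006]
contact_force: [-12.3, -1.5, 4.8]
opening: -0.001
finger_force: 6.7
```

```bash
python3 - <<'E'
from h import *
st()
E
```

```text
t 26.23 saw xyz(bench) [ 0.0208 -0.1559  0.1763] yaw err 0.0012562482171235706 tilt [-0.0119  0.0003 -0.9999] F saw [-12.4331  -0.0882] 4.845189351950124 open -0.0008346842154860454 ff 6.67562372982502 q [-0.4691  0.2301  1.7819 -0.0056  1.1404 -2.1536]
```

The push reached 12.4 N with no motion, which puts the knob at x≈0.041. The leaf is hard against its upper stop. Retreat, check the bar and hand in.

Emit:
drive_tool:
  moves:
    - [[0,0,0],[0.005,0,0],0.0]
    - [[0,0,0],[0.005,0,-0.03],0.0]
    - [[0,0,0],[0,0,-0.05],0.0]
    - [[0,0,0],[0.04,-0.04,0],0.0]
    - [[0,0,0],[0.04,-0.045,0],0.0]

```text
time: 26.85
eef_pos: [0.5115, -0.2806, 0.2586]
tcp_rot: [-0.059, 0.998, -0.001, 0.002]
contact_force: [0.1, 0.7, -0.1]
opening: 0.002
finger_force: 0.0
```

Emit:
drive_tool:
  moves:
    - [[0,0,0],[0.02,-0.055,0],0.0]
    - [[0,0,0],[0,-0.055,0],0.0]
    - [[0,0,0],[0,0,0],0.0]
    - [[0,0,0],[0,0,0],0.0]

```text
time: 27.35
eef_pos: [0.5039, -0.3913, 0.2567]
tcp_rot: [-0.057, 0.998, 0.0, 0.0]
contact_force: [0.2, 0.8, -0.4]
opening: -0.005
finger_force: 0.0
```

```bash
python3 - <<'E'
from h import *
st()
D=np.load('saw.npz');T=shot('top');I=T['image'].astype(int)
m=((I[:,:,0]-I[:,:,2]>25)&(I[:,:,0]>120)).astype(np.uint8);w=np.zeros_like(m);w[140:200,230:400]=m[140:200,230:400]
c=max(cv2.findContours(w,cv2.RETR_EXTERNAL,cv2.CHAIN_APPROX_NONE)[0],key=cv2.contourArea)
P=np.array([onz(T,u,v,.082)[:2] for u,v in cv2.boxPoints(cv2.minAreaRect(c))]);Q=(P-D['o'])@D['R'];print(Q)
if abs(Q[:,1].min()+.151)<.003 and abs(Q[:,0].max()-.0014)<.003: print(ctrl.sign_off())
E
```

```text
t 27.35 saw xyz(bench) [-0.0852 -0.3508  0.2567] yaw err -3.053368339235585e-05 tilt [ 0.0007  0.0005 -1.    ] F saw [0.283  0.8127] -0.3773985265831886 open -0.0052736863843897315 ff 0.0 q [-0.8194  0.1999  1.6647  0.0009  1.2769 -2.5054]
[[ 0.0012  0.1276]
 [ 0.0016 -0.1512]
 [-0.0246 -0.151 ]
 [-0.0249  0.1274]]
the job is handed in; nothing more can be done
None
```

The job is handed in at about 27 s: the leaf went down, the bar was set flush on the fence and butted against it, and the leaf was flipped back to its upper stop without measurably shifting the bar; I viewed 11 pictures, one over the limit of 10.

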